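# Reload the solvent tray and restart the pump

## Task

Press the long bar key on the keypad to pause the pump, then pick up every square bottle lying on the bench and stand it upright on its base inside the grey spill tray. When all of them stand there, press the round key and keep it down for two seconds to purge, then press the square key, and last press the bar key again to resume; press one key at a time and let each come back up. Do not press the mushroom stop key, leave the tip box, jar and mouse where they are, and finish with all the bottles still standing in the tray.

Things in the scene. Friction and masses are not known exactly. Their poses are not given: they have to be found in the camera images.
- bottle1: Square white plastic bottle with a round blue cap, one of several alike: body 50 x 50 mm (flat sides square to its x and y), 92 mm tall; cap 34 mm across, from 98 to 125 mm; 0.12 to 0.21 kg. Origin: centre of its base; z axis from base to cap (up when it stands). Starts lying on a side, cap towards the robot (-x, within 20 degrees). May be absent: 3 or 4 are there.
- bottle2: Square white plastic bottle with a round blue cap, one of several alike: body 50 x 50 mm (flat sides square to its x and y), 92 mm tall; cap 34 mm across, from 98 to 125 mm; 0.12 to 0.21 kg. Origin: centre of its base; z axis from base to cap (up when it stands). Starts lying on a side, cap towards the robot (-x, within 20 degrees). May be absent: 3 or 4 are there.
- bottle3: Square white plastic bottle with a round blue cap, one of several alike: body 50 x 50 mm (flat sides square to its x and y), 92 mm tall; cap 34 mm across, from 98 to 125 mm; 0.12 to 0.21 kg. Origin: centre of its base; z axis from base to cap (up when it stands). Starts lying on a side, cap towards the robot (-x, within 20 degrees). May be absent: 3 or 4 are there.
- bottle4: Square white plastic bottle with a round blue cap, one of several alike: body 50 x 50 mm (flat sides square to its x and y), 92 mm tall; cap 34 mm across, from 98 to 125 mm; 0.12 to 0.21 kg. Origin: centre of its base; z axis from base to cap (up when it stands). Starts lying on a side, cap towards the robot (-x, within 20 degrees). May be absent: 3 or 4 are there.
- tray: Shallow grey spill tray fixed to the bench, outside 252 mm (its x) by 262 mm (its y), walls 4 mm thick, rim 14 mm above the bench, inner floor 4 mm above the bench. Origin: centre of its underside, on the bench.
- keypad: Flat pump keypad fixed to the bench, 250 mm (its x) by 110 mm (its y), top face 50 mm above the bench. Origin: centre of its underside. Four spring keys stand in one row along its x, 60 mm apart, each on a black base 10 mm high; their order along the row differs from start to start.
- bar_top (a point): Centre of the top face of the bar key: a long narrow grey cap, 20 mm (along the row) by 62 mm (across it). With the key up it is 68 mm above the bench; the key is pressed straight down.
- bar (a joint): How far the bar key is pushed down: 0 up, 0.006 m fully down; over 0.004 counts as pressed, under 0.002 as up. A spring pushes it up (1.3 N at first, 4.3 N at full depth).
- round_top (a point): Centre of the top face of the round key: a flat grey disc cap, 30 mm across. With the key up it is 68 mm above the bench; the key is pressed straight down.
- round (a joint): How far the round key is pushed down: 0 up, 0.006 m fully down; over 0.004 counts as pressed, under 0.002 as up. A spring pushes it up (1.3 N at first, 4.3 N at full depth).
- square_top (a point): Centre of the top face of the square key: a flat grey cap, 28 x 28 mm. With the key up it is 68 mm above the bench; the key is pressed straight down.
- square (a joint): How far the square key is pushed down: 0 up, 0.006 m fully down; over 0.004 counts as pressed, under 0.002 as up. A spring pushes it up (1.3 N at first, 4.3 N at full depth).
- stop_top (a point): Centre of the top face of the stop key: a tall grey mushroom button with a domed head 42 mm across; it must not be pressed. With the key up it is 84 mm above the bench; the key is pressed straight down.
- stop (a joint): How far the stop key is pushed down: 0 up, 0.006 m fully down; over 0.004 counts as pressed, under 0.002 as up. A spring pushes it up (1.3 N at first, 4.3 N at full depth).
- tipbox: Clear plastic pipette-tip box, 85 x 120 x 60 mm, loose bystander at the far side of the bench. Origin: centre of its underside.
- jar: Amber glass jar, 70 mm across, 90 mm tall, loose bystander at the far side. Origin: centre of its underside.
- mouse: Round black puck-like computer mouse, 60 mm across, 36 mm tall, loose bystander on the robot side of the bottles. Origin: centre of its underside.

How it is judged:
By the outcome, as a careful person would: the job done as asked, in the order asked, and still so for the second after the job is handed in, with the robot touching nothing.
Of bottle1, bottle2, bottle3, bottle4 only 3 to 4 are there at a start; the rules pass over those that are not, and their reading is None.
At some moment in a run one of bottle1, bottle2, bottle3, bottle4 may be knocked a few centimetres aside while the robot is not near it.
Once in a run the grip may slacken for a moment while it holds something.
It also fails if it takes over 210 s, if anything falls off the work surface, if the arm or the gripper's body presses on something with over 40 N, if the wrist force passes 120 N, or if a joint passes its speed limit or range.

## Robot

A 6-joint arm with a two-finger parallel gripper is mounted at the origin on the work surface. World frame = base frame: x ahead of the robot, y to its left, z up, the work surface at z = 0. Lengths are in m, angles in rad, forces in N, time in s.
With the tool pointing down it reaches from about 0.25 to 0.8 m from the base axis. Payload 3.9 kg.
Tool frame: the origin (TCP) lies on the mounting face of the last link; the fingertips stand 173 mm ahead of it and the grasp point (between the pads) lies 155 mm ahead of it (r.tip_reach is the distance from the TCP to the fingertips, in m); z points along the fingers, y is the line along which they close (so a half turn about z gives the same grasp; the last joint's range is limited). The gripper opens to 85 mm and grips with 20 to 120 N. Pads are 22 mm wide; open, the fingers measure 114 mm over their backs; the gripper's body (76 mm by 85 mm) begins 54 mm behind the grasp point. The pads swing forward as they close: fully open they stand 13 mm farther back than shut.
Start: joints at [1.343, 0.26, -0.138, 1.173, 0, 1.571], TCP at [0.119, 0.511, 0.405] pointing down, gripper open.
Joint ranges: [-2.78, 2.78], [-0.83, 1.72], [-1.28, 1.37], [-1.9, 2.12], [-1.57, 1.48], [-3.14, 3.14]. Speed limits (rad/s): [2.57, 2.57, 3.14, 3.14, 3.14, 3.14].

## Interface

Orientations are given as a rotation vector (axis times angle).
In Python, from bench import r, imaging, hand_in gives the robot as it stands.
- The arm moves only by the tool arm_command, never from a script. Its argument "series" is a list of rows, each a list of 3 entries, a list of its own where there are three numbers: the opening, from 0 (shut) to 1 (fully open), then the shift along the tool's x, y, z normalised to -1 to 1, where 1 is 1 m, then the turn about the tool's z normalised to -1 to 1, where 1 is 180 degrees. In form: [[jaw, [x, y, z], yaw], ...]. A call has 1 to 20 rows; each row is the pose to reach, as a shift and turn from the pose commanded when the call began, along the tool's axes at that moment, turning the shorter way round; what a row does not reach only later rows make up. A row lasts 1/8 s, in which the tool goes at most 62.5 mm and 10.7 degrees, less where a joint would pass 70% of its speed; a pose out of reach is approached as far as the arm can. A call with a number of a shift or a turn outside -1 to 1 is refused whole. A call with a gripper value outside its range is refused whole. The fingers move at their own pace and stop on an object; "force" is the grip in N (left out, the last holds). Time passes only in rows, so rows that repeat a pose let the fingers close. It gives the time, the measured TCP pose, the force, the opening and the grip force at its end, in the units of the state.
- r.get_state(): the state, without advancing time (a new reading comes with each control period).
- imaging.get_image(name): name is "side" or "top"; returns a dict with "frame" (480x640x3 uint8, red, green, blue), "range_z" (480x640 float32, m along the optical axis (not along the pixel's ray), 0 where there is no reading), "vfov" (degrees; the focal length in pixels is half the picture's height over the tangent of half this angle, whatever the lens; pixels are square), "cx", "cy" (the principal point, pixels), "k1" (the pictures are not rectified: a ray, as slopes to the right and down, at radius r is drawn at 1 + k1 r^2 times it, then the intrinsics apply), "R" (3x3) and "t" (3): a world point X has camera coordinates R X + t. Camera axes: x right, y down, z forward; pixel columns grow to the right and rows downward; lengths in m; the calibration is good to about 2 mm. A picture is of the moment at which its call begins.
- hand_in(): hands the job in; it is judged then, once.
The state is a dict: "time_s": time; "q": joint angles; "joint_velocities": joint speeds; "joint_efforts": joint torques, N m; "tcp_pos": TCP position; "tcp_rot": TCP orientation; "force": force on the tool from outside, world axes, zero at the start; "moment": the same for the moment, N m; "finger_gap": opening from 0.0 (shut) to 1.0 (fully open); "gripper_force": force on a finger pad.
Only numpy, scipy, OpenCV 4.12 (cv2) and the standard library are available. Lean on these libraries where they do the work, as an engineer would, in place of code of your own. Each camera call takes 0.05 s, during which the arm holds its last target. There are 200 camera calls.

## Working session

There is one attempt and no reset: what is moved stays moved. The work goes in short steps, Python scripts to look and compute and a tool call to move; the robot and the scene stay as the last step left them, time stands still between calls to the robot, and variables do not carry over. Pictures are saved under pics/ and viewed, at most 14 in all, crops included, and the job is handed in when it is done.

Besides the shell and the picture viewer there is one more tool, called after "Request:" as name([rows], argument=value, ...), one row to a line, values as JSON. arm_command: Moves the arm, as the interface text tells. Scaled input: -1 to 1 covers 1 m each way for a shift and 180 degrees each way for a turn. Its arguments: {"type":"object","properties":{"series":{"type":"array"},"force":{"type":"number"}},"required":["series"]}

```bash
mkdir -p pics; ls; cat > h.py <<'E'
from bench import r, imaging, hand_in
import numpy as np, cv2
def shot(n,save=None):
    d=imaging.get_image(n)
    if save: cv2.imwrite(f'pics/{save}.png',cv2.cvtColor(d['frame'],cv2.COLOR_RGB2BGR))
    return d
def cam(d):
    f=240/np.tan(np.radians(d['vfov'])/2); return f
def rays(d,uv):
    f=cam(d); uv=np.atleast_2d(uv).astype(float)
    p=(uv-[d['cx'],d['cy']])/f; q=p.copy()
    for _ in range(20): q=p/(1+d['k1']*(q**2).sum(1,keepdims=True))
    return np.c_[q,np.ones(len(q))]
def plane(d,uv,z):
    R,t=np.array(d['R']),np.array(d['t']); C=-R.T@t; v=rays(d,uv)@R
    return C+v*((z-C[2])/v[:,2])[:,None]
def depth_pts(d):
    R,t=np.array(d['R']),np.array(d['t'])
    vv,uu=np.mgrid[:480,:640]; Z=d['range_z'].ravel()
    P=(rays(d,np.c_[uu.ravel(),vv.ravel()])*Z[:,None]-t)@R
    P[Z==0]=np.nan
    return P.reshape(480,640,3)
E
python3 - <<'E'
from h import *
s=r.get_state(); print({k:np.round(v,3) for k,v in s.items()}, r.tip_reach)
for n in('top','side'):
    d=shot(n,n+'0'); print(n,d['vfov'],d['cx'],d['cy'],d['k1'],np.round(d['R'],3).tolist(),np.round(d['t'],3), (d['range_z']>0).mean())
E
```

```text
pics
{'time_s': np.float64(0.0), 'q': array([ 1.343,  0.261, -0.139,  1.173,  0.   ,  1.571]), 'joint_velocities': array([ 0.001,  0.001,  0.001,  0.001, -0.001,  0.001]), 'joint_efforts': array([ 0.0000e+00, -4.0568e+01,  2.5392e+01,  1.9000e-02,  0.0000e+00,
        0.0000e+00]), 'tcp_pos': array([0.118, 0.511, 0.404]), 'tcp_rot': array([-3.570e-01, -3.121e+00,  3.000e-03]), 'force': array([-0.335, -0.748, -0.118]), 'moment': array([ 0.032,  0.027, -0.021]), 'gripper_force': np.float64(0.0), 'finger_gap': np.float64(0.998)} 0.1734
top 52.806699768255726 321.1989998636097 242.3621181964271 -0.0051754501157030355 [[0.011, -1.0, 0.011], [-0.993, -0.013, -0.117], [0.117, -0.01, -0.993]] [-0.049  0.569  0.921] 0.9959049479166666
side 56.15952592058159 320.02814750483935 235.9522455907682 -0.05315403976776151 [[0.713, -0.701, 0.019], [-0.413, -0.442, -0.796], [0.566, 0.56, -0.604]] [-0.438  0.286  0.77 ] 0.9961555989583334
```

View pics/top0.png

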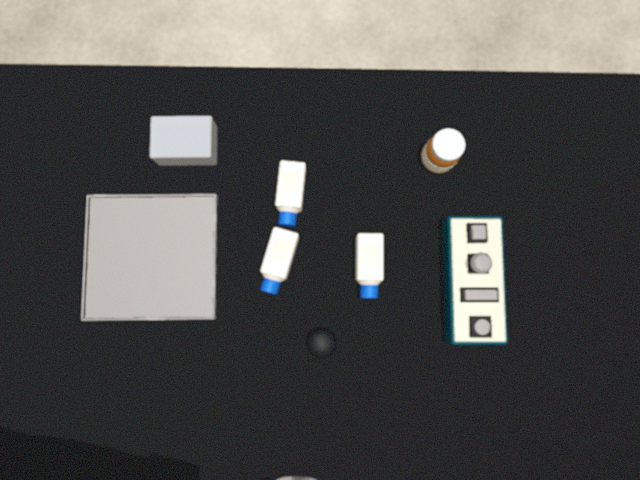

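View pics/side0.png

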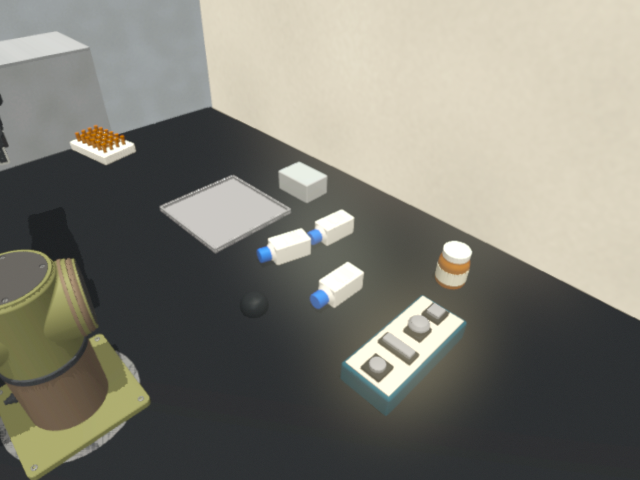

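The top view shows three bottles with bodies near (290,185), (280,255) and (370,260), caps towards the robot. The tray is at (150,257). The keypad keys, far to near, are square (477,232), the tall stop (480,263), bar (480,295) and round (482,327). The side view shows the same three bottles and the same key order. Next I measure.

```bash
cat > m.py <<'E'
from h import *
def bottles(d,zmin=.012,zmax=.3):
    P=depth_pts(d); rgb=d['frame'].astype(int); hsv=cv2.cvtColor(d['frame'],cv2.COLOR_RGB2HSV)
    blue=((hsv[...,0]>100)&(hsv[...,0]<130)&(hsv[...,1]>120)&(hsv[...,2]>90)).astype(np.uint8)
    n,L,st,c=cv2.connectedComponentsWithStats(blue)
    out=[]
    for i in range(1,n):
        if st[i,4]<60: continue
        q=P[L==i]; out.append((c[i],st[i,4],np.nanmedian(q,0),np.nanmax(q[:,2])))
    return out,P,hsv
E
python3 - <<'E'
from m import *
for n in('top','side'):
    d=shot(n); o,P,hsv=bottles(d); print(n)
    for c,a,m,z in o: print(' cap px',c.round(1),a,'med',m.round(3),'zmax',round(z,3))
    X,Y,Z=P[...,0],P[...,1],P[...,2]
    # bottles white bodies: height 20-70mm, region between keypad and tray
    white=((hsv[...,1]<60)&(hsv[...,2]>150)&(Z>.03)&(Z<.06)&(Y>-.12)&(Y<.2)&(X>.25)&(X<.72)).astype(np.uint8)
    nn,L,st,c=cv2.connectedComponentsWithStats(white)
    for i in range(1,nn):
        if st[i,4]<200: continue
        q=P[(L==i)]; zt=np.percentile(q[:,2],80); t=q[abs(q[:,2]-zt)<.006]
        (cx,cy),wh,an=cv2.minAreaRect((t[:,:2]*1000).astype(np.float32)); print(' body px',c[i].round(),st[i,4],'ztop',zt.round(3),'rect',np.round([cx,cy],1),np.round(wh,1),round(an,1))
    # keypad & keys
    kp=(X>.2)&(X<.8)&(Y<-.13)&(Y>-.42)&(hsv[...,2]>20)&(Z>.04)&(Z<.056)&~((X>.6)&(Y>-.25)&(Y<-.1)&False)
    if n=='top':
        q=P[kp]; (cx,cy),wh,an=cv2.minAreaRect((q[:,:2]*1000).astype(np.float32)); print(' pad',np.nanmedian(q[:,2]),cx,cy,wh,an)
    key=((X>.2)&(X<.62)&(Y<-.13)&(Y>-.42)&(Z>.063)&(Z<.1)).astype(np.uint8)
    nn,L,st,c=cv2.connectedComponentsWithStats(key)
    for i in range(1,nn):
        if st[i,4]<60: continue
        q=P[L==i]; (cx,cy),wh,an=cv2.minAreaRect((q[:,:2]*1000).astype(np.float32)); print(' key px',c[i].round(),st[i,4],'z',np.percentile(q[:,2],[50,95]).round(3),'mean',q.mean(0).round(3),'rect',np.round([cx,cy],1),np.round(wh,1))
    # tray
    g=(X>.2)&(X<.75)&(Y>.15)&(Y<.6)&(Z<.03)&(hsv[...,2]>90)
    q=P[g]; (cx,cy),wh,an=cv2.minAreaRect((q[:,:2]*1000).astype(np.float32)); print(' tray',np.nanpercentile(q[:,2],[50,99]),cx,cy,wh,an, 'pct',np.percentile(q[:,:2],[1,99],axis=0))
    for nm,(a,b,e,f) in dict(mouse=(.2,.4,-.08,.12),).items():
        g=(X>a)&(X<b)&(Y>e)&(Y<f)&(Z>.015)&(Z<.05); q=P[g]; print(' ',nm,q.mean(0),q[:,2].max(),q.min(0),q.max(0))
E
```

```text
top
 cap px [287.1 218.8] 246 med [0.616 0.026 0.038] zmax 0.045
 cap px [269.7 286.4] 248 med [0.482 0.056 0.038] zmax 0.046
 cap px [368.9 291.8] 245 med [ 0.473 -0.136  0.037] zmax 0.045
 body px [290. 188.] 1164 ztop 0.051 rect [677.   20.5] [50. 88.] 85.0
 body px [279. 254.] 1313 ztop 0.051 rect [546.   39.2] [50.1 94.7] 74.4
 body px [359. 257.] 236 ztop 0.051 rect [ 541.6 -116.7] [91.7  6.3] 0.2
 pad 0.050336817497905695 576.1549072265625 -265.256591796875 (401.4562683105469, 271.6022644042969) 0.36245545744895935
 key px [478. 232.] 212 z [0.067 0.07 ] mean [ 0.59  -0.343  0.067] rect [ 590.  -343.4] [31. 28.]
 key px [481. 263.] 380 z [0.081 0.085] mean [ 0.529 -0.343  0.08 ] rect [ 530.3 -344.9] [40.1 40.4]
 key px [481. 295.] 329 z [0.067 0.07 ] mean [ 0.47  -0.345  0.067] rect [ 471.3 -346.9] [18.8 64.5]
 key px [482. 327.] 196 z [0.067 0.07 ] mean [ 0.41  -0.345  0.067] rect [ 410.5 -345.1] [27.9 28.3]
 tray [0.0045565  0.01694921] 580.1063232421875 306.58209228515625 (336.5158996582031, 272.7829895019531) 1.4389110803604126 pct [[0.41551434 0.17118302]
 [0.73040448 0.4
[... 506 characters left out ...]
67 z [0.067 0.069] mean [ 0.587 -0.347  0.067] rect [ 589.4 -346. ] [31.4 28.4]
 key px [418. 323.] 324 z [0.08  0.084] mean [ 0.524 -0.349  0.079] rect [ 525.7 -347.6] [36.3 40.5]
 key px [399. 345.] 327 z [0.067 0.069] mean [ 0.468 -0.348  0.067] rect [ 468.6 -347.4] [22.5 62.5]
 key px [377. 364.] 203 z [0.067 0.069] mean [ 0.407 -0.348  0.067] rect [ 408.3 -347.6] [28.6 27.6]
 tray [0.00343314 0.02398579] 579.24267578125 305.488525390625 (338.1679382324219, 311.4100341796875) 0.4506903290748596 pct [[0.41234359 0.16084732]
 [0.73667256 0.45254005]]
  mouse [ 0.36699282 -0.05469422  0.02805365] 0.03900596147426464 [ 0.3431993  -0.0766198   0.01502987] [ 0.39764382 -0.02410016  0.03900596]
```

```bash
cat > p.py <<'E'
from h import *
from scipy.spatial.transform import Rotation as Ro
def go(*targets, yang=90):
    """targets: grasp-point-free TCP world xyz; prints tool-frame shift and yaw (units of the tool)"""
    s=r.get_state(); R=Ro.from_rotvec(s['tcp_rot']).as_matrix(); a=np.degrees(np.arctan2(R[1,1],R[0,1]))
    dy=-(yang-a); dy=(dy+90)%180-90
    print('t',round(float(s['time_s']),1),'tcp',s['tcp_pos'].round(4),'yang',round(a,1),'F',s['force'].round(1),'gap',round(float(s['finger_gap']),3),'gf',round(float(s['gripper_force']),1),'q',np.round(s['q'],2))
    for T in targets: print(T,'->',(R.T@(np.array(T)-s['tcp_pos'])).round(4),'yaw',round(dy/180,4))
E
python3 - <<'E'
from p import *
go((.469,-.346,.405),(.469,-.346,.26),yang=90)
from m import *
d=shot('top'); o,P,hsv=bottles(d); X,Y,Z=P[...,0],P[...,1],P[...,2]
g=(hsv[...,1]<60)&(hsv[...,2]>150)&(Z>.045)&(Z<.06)&(Y>-.2)&(Y<-.08)&(X>.4)&(X<.66)
q=P[g]; print(cv2.minAreaRect((q[:,:2]*1000).astype(np.float32)),np.median(q[:,2]))
E
```

```text
t 0.2 tcp [0.1185 0.5112 0.4042] yang 76.9 F [ 0.5  0.1 -0. ] gap 0.995 gf 0.0 q [ 1.34  0.26 -0.14  1.17 -0.    1.57]
(0.469, -0.346, 0.405) -> [-5.350e-01 -7.559e-01  1.000e-04] yaw -0.0725
(0.469, -0.346, 0.26) -> [-0.535  -0.7557  0.1451] yaw -0.0725
((538.7219848632812, -138.32974243164062), (49.31368637084961, 96.89889526367188), 89.96395111083984) 0.04965380110998156
```

Request:
arm_command([
  [0,[-0.535,-0.756,0],-0.0725],
  [0,[-0.535,-0.756,0],-0.0725],
  [0,[-0.535,-0.756,0],-0.0725],
  [0,[-0.535,-0.756,0],-0.0725],
  [0,[-0.535,-0.756,0],-0.0725],
  [0,[-0.535,-0.756,0],-0.0725],
  [0,[-0.535,-0.756,0],-0.0725],
  [0,[-0.535,-0.756,0],-0.0725],
  [0,[-0.535,-0.756,0],-0.0725],
  [0,[-0.535,-0.756,0],-0.0725],
  [0,[-0.535,-0.756,0],-0.0725],
  [0,[-0.535,-0.756,0],-0.0725],
  [0,[-0.535,-0.756,0],-0.0725],
  [0,[-0.535,-0.756,0],-0.0725],
  [0,[-0.535,-0.756,0],-0.0725],
  [0,[-0.535,-0.756,0],-0.0725],
  [0,[-0.535,-0.756,0.1],-0.0725],
  [0,[-0.535,-0.756,0.145],-0.0725],
  [0,[-0.535,-0.756,0.145],-0.0725],
  [0,[-0.535,-0.756,0.145],-0.0725],
], force=20)

```text
time_s: 2.75
tcp_pos: [0.4678, -0.3442, 0.2579]
tcp_rot: [0.001, -3.137, -0.005]
force: [-0.6, 0.2, -0.2]
finger_gap: 0.003
gripper_force: 0.0
```

```bash
python3 - <<'E'
from p import *
d=shot('side','side1'); go((.469,-.346,.235))
E
```

```text
t 2.8 tcp [ 0.4687 -0.345   0.2597] yang 90.0 F [ 0.4 -0.6  0.5] gap -0.003 gf 0.0 q [-0.63  0.45 -0.24  0.88  0.   -0.64]
(0.469, -0.346, 0.235) -> [-0.0004 -0.0011  0.0247] yaw 0.0002
```

View pics/side1.png

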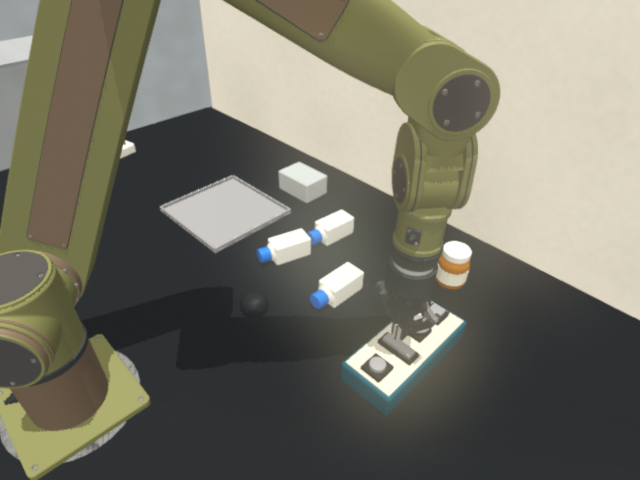

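The closed fingertips are above the bar key at about (400,340), clear of the mushroom. Press it now.

Request:
arm_command([
  [0,[0,0,0.017],0],
  [0,[0,0,0.02],0],
  [0,[0,0,0.022],0],
  [0,[0,0,0.0235],0],
  [0,[0,0,0.0235],0],
  [0,[0,0,0.0235],0],
  [0,[0,0,0.0235],0],
])

```text
time_s: 3.68
tcp_pos: [0.4694, -0.346, 0.2366]
tcp_rot: [-0.0, 3.14, -0.0]
force: [1.2, 1.1, 2.8]
finger_gap: -0.002
gripper_force: 1.8
```

```bash
python3 - <<'E'
from p import *
d=shot('side');go((.469,-.346,.235))
P=depth_pts(d); print([np.nanmedian(P[v-2:v+3,u-2:u+3,2]).round(4) for u,v in((390,338),(408,354),(405,352),(377,364))])
E
```

```text
t 3.7 tcp [ 0.4694 -0.346   0.2365] yang 90.0 F [1.1 2.8 4.4] gap -0.003 gf 1.8 q [-0.64  0.47 -0.27  0.82  0.   -0.64]
(0.469, -0.346, 0.235) -> [ 0.0004 -0.      0.0015] yaw 0.0
[np.float64(0.0629), np.float64(0.0619), np.float64(0.0618), np.float64(0.0673)]
```

Request:
arm_command([
  [0,[0,0,0.001],0],
  [0,[0,0,0.001],0],
  [0,[0,0,-0.01],0],
  [0,[0,0,-0.03],0],
  [0,[0,0,-0.08],0],
  [0,[0,0,-0.08],0],
  [1,[-0.0035,0.208,-0.08],0],
  [1,[-0.0035,0.208,-0.08],0],
  [1,[-0.0035,0.208,-0.08],0],
  [1,[-0.0035,0.208,-0.08],0],
  [1,[-0.0035,0.208,-0.08],0],
  [1,[-0.0035,0.208,-0.08],0],
])

```text
time_s: 5.22
tcp_pos: [0.4724, -0.1384, 0.3159]
tcp_rot: [-0.001, -3.141, 0.001]
force: [0.7, -0.5, -0.7]
finger_gap: 1.003
gripper_force: 0.0
```

```bash
python3 - <<'E'
from p import *
go((.473,-.138,.18))
from m import *
d=shot('side')
for c,a,m,z in bottles(d)[0]: print(' cap px',c.round(1),a,'med',m.round(3),'zmax',round(z,3))
E
```

```text
t 5.2 tcp [ 0.4724 -0.1384  0.3159] yang 90.0 F [ 0.7 -0.5 -0.7] gap 1.003 gf 0.0 q [-0.28  0.26 -0.38  0.93 -0.   -0.28]
(0.473, -0.138, 0.18) -> [-0.0007  0.0005  0.1359] yaw -0.0002
 cap px [315.  235.8] 128 med [0.611 0.015 0.036] zmax 0.174
 cap px [263.4 254. ] 181 med [0.477 0.049 0.032] zmax 0.045
 cap px [318.5 298.9] 231 med [ 0.467 -0.144  0.033] zmax 0.044
```

Request:
arm_command([
  [1,[-0.001,0,0.06],0],
  [1,[-0.001,0,0.11],0],
  [1,[-0.001,0,0.135],0],
  [1,[-0.001,0,0.136],0],
  [0,[-0.001,0,0.136],0],
  [0,[-0.001,0,0.136],0],
  [0,[-0.001,0,0.136],0],
  [0,[-0.001,0,0.136],0],
  [0,[-0.001,0,0.136],0],
  [0,[-0.001,0,0.136],0],
], force=20)

```text
time_s: 6.52
tcp_pos: [0.4741, -0.1381, 0.1813]
tcp_rot: [0.0, 3.14, -0.002]
force: [-0.3, -0.8, 5.5]
finger_gap: 0.394
gripper_force: 22.1
```

```bash
python3 - <<'E'
from p import *
go((.473,-.138,.25))
E
```

```text
t 6.5 tcp [ 0.4741 -0.1381  0.1813] yang 90.0 F [-0.3 -0.8  5.5] gap 0.394 gf 22.1 q [-0.28  0.42 -0.57  0.58 -0.   -0.28]
(0.473, -0.138, 0.25) -> [ 0.0009  0.     -0.0687] yaw -0.0
```

Request:
arm_command([
  [0,[-0.004,0,-0.015],0],
  [0,[-0.01,0,-0.029],0],
  [0,[-0.018,0,-0.042],0],
  [0,[-0.028,0,-0.054],0],
  [0,[-0.028,0,-0.054],0],
])

```text
time_s: 7.15
tcp_pos: [0.5024, -0.1379, 0.2349]
tcp_rot: [-0.001, 3.139, -0.001]
force: [-0.8, 0.1, -1.2]
finger_gap: 0.39
gripper_force: 21.5
```

```bash
python3 - <<'E'
from p import *
go((.473,-.138,.25))
d=shot('side'); cv2.imwrite('pics/c1.png',cv2.resize(cv2.cvtColor(d['frame'][180:340,220:440],cv2.COLOR_RGB2BGR),None,fx=3,fy=3))
E
```

```text
t 7.2 tcp [ 0.5024 -0.1379  0.2349] yang 90.0 F [-0.8  0.1 -1.2] gap 0.39 gf 21.5 q [-0.27  0.39 -0.44  0.75 -0.   -0.27]
(0.473, -0.138, 0.25) -> [ 0.0294 -0.0001 -0.0151] yaw 0.0001
```

View pics/c1.png

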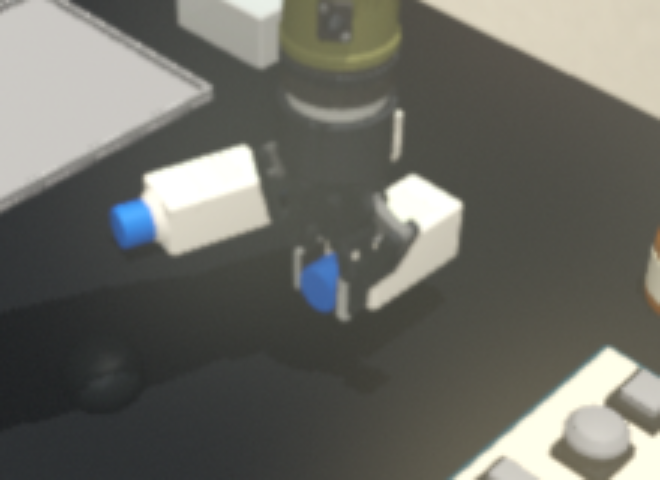

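The bottle is held level in the air, its cap at crop (320,280), so a 20 N grip does not let it pivot. I'll ease the jaw so it swings.

Request:
arm_command([
  [0.37,[0,0,0],0],
  [0.37,[0,0,0],0],
  [0.37,[0,0,0],0],
])

```text
time_s: 7.58
tcp_pos: [0.5011, -0.1378, 0.2338]
tcp_rot: [-0.0, -3.141, -0.0]
force: [-0.3, -0.0, -2.5]
finger_gap: 0.39
gripper_force: 21.5
```

Request:
arm_command([
  [0.385,[0,0,0],0],
  [0.385,[0,0,0],0],
  [0.385,[0,0,0],0],
])

```text
time_s: 7.95
tcp_pos: [0.5015, -0.1379, 0.2342]
tcp_rot: [0.0, 3.142, -0.0]
force: [0.1, -0.5, -1.5]
finger_gap: 0.391
gripper_force: 20.1
```

```bash
cat >> m.py <<'E'
def look(n,lo,hi):
    d=shot(n); o,P,hsv=bottles(d)
    w=((hsv[...,1]<60)&(hsv[...,2]>140)&(P>lo).all(2)&(P<hi).all(2)); q=P[w]
    print(n,'white min',np.percentile(q,2,axis=0).round(3),'max',np.percentile(q,98,axis=0).round(3),len(q))
    b=((hsv[...,0]>100)&(hsv[...,0]<130)&(hsv[...,1]>120)&(hsv[...,2]>90)&(P>lo).all(2)&(P<hi).all(2)); q=P[b]
    if len(q): print('  blue med',np.median(q,0).round(3),'max',np.percentile(q,98,axis=0).round(3),len(q))
E
python3 - <<'E'
from p import *
from m import *
go((.473,-.138,.25)); look('side',(.4,-.22,.01),(.75,-.08,.2))
E
```

```text
t 8.0 tcp [ 0.5015 -0.1379  0.2342] yang 90.0 F [ 0.1 -0.5 -1.5] gap 0.391 gf 20.1 q [-0.27  0.39 -0.44  0.75 -0.   -0.27]
(0.473, -0.138, 0.25) -> [ 0.0285 -0.0001 -0.0158] yaw -0.0
side white min [ 0.492 -0.201  0.056] max [ 0.61  -0.117  0.17 ] 733
  blue med [ 0.491 -0.14   0.086] max [ 0.507 -0.125  0.096] 160
```

Request:
arm_command([
  [0.392,[0,0,0],0],
  [0.392,[0,0,0],0],
  [0.392,[0,0,0],0],
])

```text
time_s: 8.38
tcp_pos: [0.5015, -0.1379, 0.2342]
tcp_rot: [-0.0, -3.142, -0.0]
force: [-0.6, 0.0, -2.4]
finger_gap: 0.39
gripper_force: 12.8
```

```bash
python3 - <<'E'
from p import *
from m import *
go((.473,-.138,.25)); look('side',(.4,-.22,.01),(.75,-.08,.12))
E
```

```text
t 8.4 tcp [ 0.5015 -0.1379  0.2342] yang 90.0 F [-0.6  0.  -2.4] gap 0.39 gf 12.8 q [-0.27  0.39 -0.44  0.75  0.   -0.27]
(0.473, -0.138, 0.25) -> [ 0.0285 -0.0002 -0.0158] yaw -0.0
side white min [ 0.492 -0.166  0.022] max [ 0.606 -0.118  0.093] 541
  blue med [ 0.491 -0.14   0.084] max [ 0.502 -0.124  0.096] 166
```

The force follows the jaw command (12.8 N), and the bottle has begun to droop. Ease a bit more.

Request:
arm_command([
  [0.396,[0,0,0],0],
  [0.396,[0,0,0],0],
  [0.396,[0,0,0],0],
])

```text
time_s: 8.8
tcp_pos: [0.5017, -0.1379, 0.2344]
tcp_rot: [0.0, 3.141, -0.0]
force: [0.1, 1.7, -1.3]
finger_gap: 0.399
gripper_force: 3.6
```

```bash
python3 - <<'E'
from p import *
from m import *
go((.473,-.138,.25)); look('side',(.4,-.22,.003),(.75,-.08,.12))
E
```

```text
t 8.8 tcp [ 0.5017 -0.1379  0.2344] yang 90.0 F [ 0.1  1.7 -1.3] gap 0.399 gf 3.6 q [-0.27  0.39 -0.44  0.75  0.   -0.27]
(0.473, -0.138, 0.25) -> [ 0.0286 -0.0001 -0.0157] yaw -0.0
side white min [ 0.493 -0.169  0.012] max [ 0.603 -0.118  0.095] 551
  blue med [ 0.491 -0.14   0.085] max [ 0.5   -0.125  0.097] 166
```

Request:
arm_command([
  [0.396,[-0.006,0,-0.007],0],
  [0.396,[-0.012,0,-0.014],0],
  [0.396,[-0.02,0,-0.022],0],
  [0.396,[-0.03,0,-0.028],0],
  [0.396,[-0.04,0,-0.034],0],
  [0.396,[-0.04,0,-0.034],0],
])

```text
time_s: 9.6
tcp_pos: [0.5429, -0.1379, 0.269]
tcp_rot: [-0.001, 3.139, -0.001]
force: [-0.5, 0.7, 2.3]
finger_gap: 0.399
gripper_force: 3.8
```

```bash
python3 - <<'E'
from p import *
go((.473,-.138,.25))
d=shot('side'); cv2.imwrite('pics/c2.png',cv2.resize(cv2.cvtColor(d['frame'][180:340,220:440],cv2.COLOR_RGB2BGR),None,fx=3,fy=3))
E
```

```text
t 9.6 tcp [ 0.5429 -0.1379  0.269 ] yang 90.0 F [-0.5  0.7  2.3] gap 0.399 gf 3.8 q [-0.25  0.41 -0.29  0.87  0.   -0.25]
(0.473, -0.138, 0.25) -> [ 0.0699 -0.      0.0188] yaw 0.0001
```

View pics/c2.png

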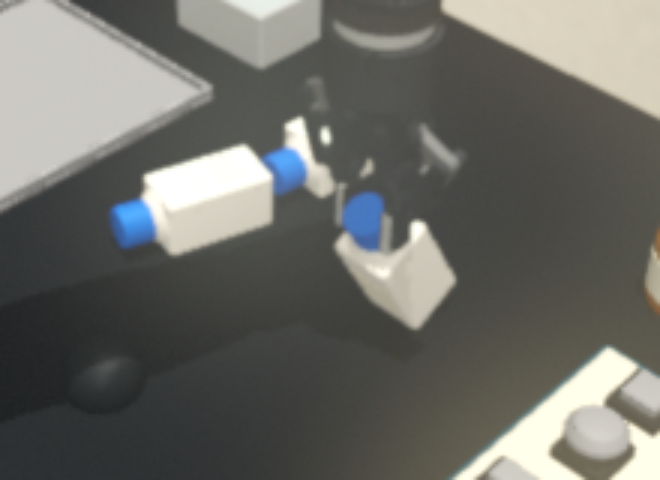

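The bottle now hangs tilted at about 55°, cap up at crop (365,220). Keep lifting so that it hangs vertical.

Request:
arm_command([
  [0.396,[-0.005,0,-0.01],0],
  [0.396,[-0.01,0,-0.02],0],
  [0.396,[-0.01,0,-0.03],0],
  [0.396,[-0.01,0,-0.04],0],
  [0.396,[-0.01,0,-0.04],0],
  [0.396,[-0.01,0,-0.04],0],
])

```text
time_s: 10.4
tcp_pos: [0.5513, -0.1378, 0.3081]
tcp_rot: [-0.0, -3.141, -0.0]
force: [0.2, 0.1, -2.1]
finger_gap: 0.4
gripper_force: 3.1
```

```bash
cat >> m.py <<'E'
def crop(name,a,b,c,e,n='side',k=3):
    d=shot(n); cv2.imwrite(f'pics/{name}.png',cv2.resize(cv2.cvtColor(d['frame'][a:b,c:e],cv2.COLOR_RGB2BGR),None,fx=k,fy=k))
E
python3 - <<'E'
from p import *
from m import *
go((.473,-.138,.25)); crop('c3',150,310,220,440)
E
```

```text
t 10.4 tcp [ 0.5513 -0.1378  0.3081] yang 90.0 F [ 0.2  0.1 -2.1] gap 0.4 gf 3.1 q [-0.25  0.39 -0.21  0.97 -0.   -0.24]
(0.473, -0.138, 0.25) -> [ 0.0783 -0.0002  0.0582] yaw -0.0
```

View pics/c3.png

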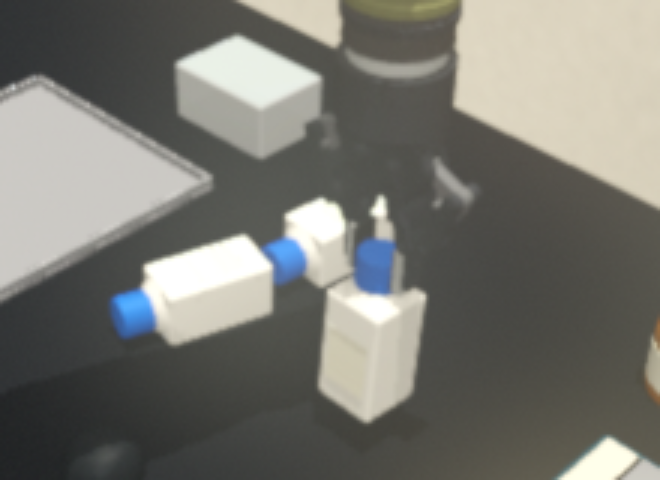

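The bottle hangs upright, its cap at crop (375,265). Firm up the grip, raise it, and find the tray.

Request:
arm_command([
  [0.3,[0,0,0],0],
  [0.2,[0,0,-0.02],0],
  [0,[0,0,-0.06],0],
  [0,[0,0,-0.1],0],
  [0,[0,0,-0.1],0],
], force=40)

```text
time_s: 11.08
tcp_pos: [0.5526, -0.1382, 0.4115]
tcp_rot: [0.0, 3.135, -0.003]
force: [0.7, -0.5, -1.9]
finger_gap: 0.38
gripper_force: 40.2
```

```bash
python3 - <<'E'
from p import *
from m import *
d=shot('top'); P=depth_pts(d); hsv=cv2.cvtColor(d['frame'],cv2.COLOR_RGB2HSV)
m=((hsv[...,2]>90)&(P[...,2]<.02)&(hsv[...,1]<60)).astype(np.uint8); m[:180]=0; m[:,260:]=0; m[330:]=0
n,L,st,c=cv2.connectedComponentsWithStats(m); i=1+np.argmax(st[1:,4]); 
q=P[L==i]; print(cv2.minAreaRect((q[:,:2]*1000).astype(np.float32)),np.percentile(q,[.5,99.5],axis=0).round(3), np.median(q[:,2]))
pts=np.argwhere(L==i)[:,::-1].astype(np.float32); bx=cv2.boxPoints(cv2.minAreaRect(pts)); print(plane(d,bx,.014).round(3))
go((.545,.27,.408))
look('side',(.45,-.22,.05),(.65,-.07,.3)); look('top',(.45,-.22,.05),(.65,-.07,.3))
E
```

```text
((542.0916748046875, 305.7660827636719), (259.9850158691406, 273.24505615234375), 1.3387651443481445) [[ 0.413  0.17  -0.001]
 [ 0.669  0.438  0.017]] 0.00454774211705305
[[0.667 0.449 0.014]
 [0.67  0.171 0.014]
 [0.413 0.161 0.014]
 [0.41  0.431 0.014]]
t 11.1 tcp [ 0.5519 -0.138   0.4093] yang 90.0 F [ 0.3  0.4 -2.5] gap 0.382 gf 40.2 q [-0.24  0.33 -0.02  1.21 -0.   -0.24]
(0.545, 0.27, 0.408) -> [0.007 0.408 0.001] yaw -0.0
side white min [ 0.52  -0.165  0.14 ] max [ 0.567 -0.117  0.261] 1527
  blue med [ 0.539 -0.142  0.256] max [ 0.56  -0.127  0.261] 189
top white min [ 0.519 -0.143  0.155] max [ 0.547 -0.112  0.236] 377
  blue med [ 0.537 -0.128  0.247] max [ 0.54  -0.124  0.252] 6
```

Tray centre is (0.541, 0.305). Carry the first bottle to (0.61, 0.35).

Request:
arm_command([
  [0,[-0.007,0.05,0],0],
  [0,[-0.015,0.1,0],0],
  [0,[-0.022,0.15,0],0],
  [0,[-0.03,0.2,0],0],
  [0,[-0.037,0.25,0],0],
  [0,[-0.044,0.3,0],0],
  [0,[-0.05,0.35,0],0],
  [0,[-0.054,0.4,0],0],
  [0,[-0.057,0.45,0],0],
  [0,[-0.058,0.48,0.01],0],
  [0,[-0.058,0.488,0.04],0],
  [0,[-0.058,0.488,0.07],0],
  [0,[-0.058,0.488,0.1],0],
  [0,[-0.058,0.488,0.12],0],
  [0,[-0.058,0.488,0.12],0],
])

```text
time_s: 13.1
tcp_pos: [0.608, 0.3493, 0.2838]
tcp_rot: [-0.0, -3.134, 0.007]
force: [-0.1, -0.1, -1.9]
finger_gap: 0.383
gripper_force: 40.4
```

```bash
python3 - <<'E'
from p import *
from m import *
go((.61,.35,.275))
look('side',(.5,.25,.0065),(.7,.42,.12)); look('top',(.5,.25,.0065),(.7,.42,.12)); crop('c4',100,260,140,360)
E
```

```text
t 13.1 tcp [0.608  0.3493 0.2838] yang 90.0 F [-0.1 -0.1 -1.9] gap 0.383 gf 40.4 q [0.52 0.63 0.15 1.1  0.   0.52]
(0.61, 0.35, 0.275) -> [-0.002   0.0008  0.0087] yaw 0.0
side white min [0.571 0.264 0.009] max [0.664 0.368 0.108] 850
  blue med [0.589 0.339 0.117] max [0.594 0.353 0.12 ] 20
top white min [0.506 0.256 0.007] max [0.664 0.399 0.111] 1460
  blue med [0.593 0.34  0.12 ] max [0.593 0.34  0.12 ] 2
```

View pics/c4.png

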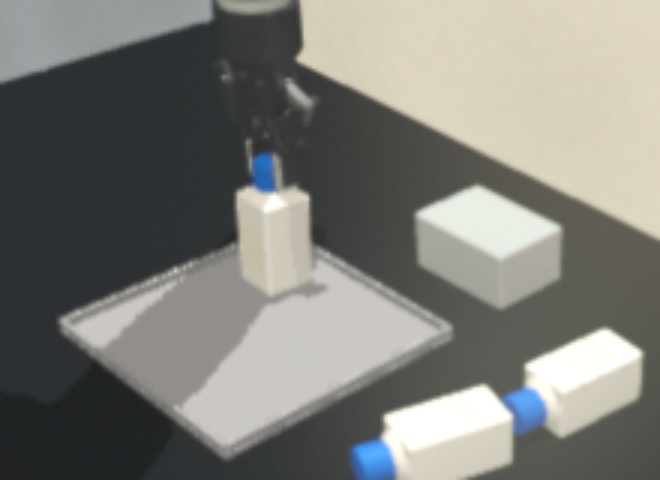

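Bottle one hangs just above the tray, base at crop (275,290), tilted slightly. Lower it, ease the grip so it settles flat, then open.

Request:
arm_command([
  [0,[0,0,0.006],0],
  [0.37,[0,0,0.008],0],
  [0.392,[0,0,0.009],0],
  [0.396,[0,0,0.011],0],
  [0.396,[0,0,0.013],0],
  [0.396,[0,0,0.014],0],
  [0.396,[0,0,0.014],0],
])

```text
time_s: 14.12
tcp_pos: [0.6098, 0.3502, 0.2759]
tcp_rot: [0.0, 3.139, 0.002]
force: [-0.6, -0.4, 5.4]
finger_gap: 0.396
gripper_force: 4.1
```

```bash
python3 - <<'E'
from p import *
from m import *
go((.61,.35,.275))
look('side',(.5,.25,.02),(.7,.42,.12)); look('top',(.5,.25,.02),(.7,.42,.12))
E
```

```text
t 14.1 tcp [0.6098 0.3502 0.2759] yang 90.0 F [-0.6 -0.4  5.4] gap 0.396 gf 4.1 q [ 0.52  0.63  0.13  1.07 -0.    0.52]
(0.61, 0.35, 0.275) -> [-0.0002 -0.0002  0.0009] yaw -0.0
side white min [0.575 0.321 0.022] max [0.624 0.369 0.105] 669
  blue med [0.594 0.34  0.114] max [0.6   0.35  0.118] 26
top white min [0.577 0.325 0.023] max [0.624 0.372 0.108] 677
  blue med [0.594 0.341 0.118] max [0.599 0.345 0.12 ] 10
```

Request:
arm_command([
  [0.5,[0,0,0],0],
  [0.65,[0,0,0],0],
  [0.65,[0,0,-0.01],0],
  [0.65,[0,0,-0.04],0],
  [0.65,[0,0,-0.09],0],
  [0.65,[0,0,-0.13],0],
  [1,[0.1,-0.1,-0.13],0],
  [1,[0.1,-0.1,-0.13],0],
  [1,[0.1,-0.1,-0.13],0],
  [1,[0.1,-0.1,-0.13],0],
])

```text
time_s: 15.48
tcp_pos: [0.5087, 0.2493, 0.4054]
tcp_rot: [0.001, 3.141, 0.001]
force: [-0.1, -0.1, -0.2]
finger_gap: 1.0
gripper_force: 0.0
```

```bash
cat >> m.py <<'E'
def lying(lo,hi):
    out=[]
    for n in('top','side'):
        d=shot(n); o,P,hsv=bottles(d); 
        w=((hsv[...,1]<60)&(hsv[...,2]>140)&(P>lo).all(2)&(P<hi).all(2)&(P[...,2]>.044)&(P[...,2]<.056)).astype(np.uint8)
        k,L,st,c=cv2.connectedComponentsWithStats(w)
        for i in range(1,k):
            if st[i,4]<150: continue
            q=P[L==i]; print(n,'body',c[i].round(),st[i,4],cv2.minAreaRect((q[:,:2]*1000).astype(np.float32)),np.median(q[:,2]).round(3))
        for c,a,m,z in o:
            print('  cap',c.round(),a,m.round(3))
E
python3 - <<'E'
from p import *
from m import *
go((.479,.056,.36),yang=75); lying((.4,-.1,.03),(.8,.15,.07))
look('side',(.5,.25,.02),(.7,.42,.14))
E
```

```text
t 15.5 tcp [0.5087 0.2493 0.4054] yang 90.0 F [-0.1 -0.1 -0.2] gap 1.0 gf 0.0 q [ 0.46  0.33 -0.03  1.2   0.    0.46]
(0.479, 0.056, 0.36) -> [ 0.0296 -0.1934  0.0452] yaw 0.0831
top body [318. 181.] 1168 ((687.3629150390625, -34.32855224609375), (49.83966827392578, 97.83633422851562), 87.38753509521484) 0.05
top body [279. 253.] 1232 ((544.3916015625, 39.50118637084961), (50.27402114868164, 97.71997833251953), 74.72747802734375) 0.05
  cap [103. 217.] 308 [0.599 0.346 0.129]
  cap [316. 215.] 245 [ 0.623 -0.031  0.038]
  cap [270. 286.] 248 [0.482 0.056 0.038]
side body [352. 228.] 487 ((687.7723388671875, -37.3194580078125), (51.70293426513672, 95.4503402709961), 87.57420349121094) 0.05
side body [289. 239.] 546 ((544.1057739257812, 37.42094802856445), (52.82009506225586, 95.45643615722656), 74.64985656738281) 0.05
  cap [228. 160.] 157 [0.597 0.342 0.12 ]
  cap [332. 245.] 163 [ 0.616 -0.038  0.033]
  cap [263. 254.] 181 [0.478 0.049 0.033]
side white min [0.573 0.321 0.023] max [0.621 0.368 0.102] 645
  blue med [0.594 0.34  0.123] max [0.612 0.361 0.129] 132
```

Bottle one stands upright, cap top at z = 0.129. The far bottle was knocked to y ≈ -0.035 and is now clear of the middle one. Next, grasp the middle bottle.

Request:
arm_command([
  [1,[0.03,-0.193,0],0.083],
  [1,[0.03,-0.193,0],0.083],
  [1,[0.03,-0.193,0],0.083],
  [1,[0.03,-0.193,0],0.083],
  [1,[0.03,-0.193,0.06],0.083],
  [1,[0.03,-0.193,0.12],0.083],
  [1,[0.03,-0.193,0.18],0.083],
  [1,[0.03,-0.193,0.215],0.083],
  [1,[0.03,-0.193,0.2245],0.083],
  [1,[0.03,-0.193,0.2245],0.083],
  [0,[0.03,-0.193,0.2245],0.083],
  [0,[0.03,-0.193,0.2245],0.083],
  [0,[0.03,-0.193,0.2245],0.083],
  [0,[0.03,-0.193,0.2245],0.083],
  [0,[0.03,-0.193,0.2245],0.083],
  [0,[0.03,-0.193,0.2245],0.083],
], force=20)

```text
time_s: 17.62
tcp_pos: [0.4799, 0.0571, 0.1806]
tcp_rot: [0.409, 3.113, 0.001]
force: [-1.6, -0.3, 5.8]
finger_gap: 0.389
gripper_force: 21.9
```

```bash
python3 - <<'E'
from p import *
go((.479,.056,.181),yang=75)
E
```

```text
t 17.6 tcp [0.4799 0.0571 0.1806] yang 75.0 F [-1.6 -0.3  5.8] gap 0.389 gf 21.9 q [ 0.12  0.4  -0.59  0.57  0.    0.38]
(0.479, 0.056, 0.181) -> [ 0.0006 -0.0013 -0.0004] yaw 0.0003
```

Request:
arm_command([
  [0.395,[0,0,-0.01],0],
  [0.395,[-0.004,0,-0.018],0],
  [0.395,[-0.01,0,-0.03],0],
  [0.395,[-0.018,0,-0.042],0],
  [0.395,[-0.028,0,-0.054],0],
  [0.395,[-0.038,0,-0.064],0],
  [0.395,[-0.05,0,-0.074],0],
  [0.395,[-0.06,0,-0.082],0],
  [0.395,[-0.07,0,-0.088],0],
  [0.395,[-0.075,0,-0.1],0],
  [0.395,[-0.075,0,-0.112],0],
  [0.395,[-0.075,0,-0.125],0],
  [0.395,[-0.075,0,-0.125],0],
  [0.395,[-0.075,0,-0.125],0],
])

```text
time_s: 19.38
tcp_pos: [0.5516, 0.0379, 0.3047]
tcp_rot: [-0.408, -3.115, 0.0]
force: [-0.5, -0.2, -2.1]
finger_gap: 0.398
gripper_force: 5.7
```

```bash
python3 - <<'E'
from p import *
from m import *
go((.479,.056,.181),yang=75); look('side',(.45,-.02,.01),(.64,.12,.2)); look('top',(.45,-.02,.01),(.64,.12,.2));crop('c5',150,310,200,420)
E
```

```text
t 19.4 tcp [0.5516 0.0379 0.3047] yang 75.1 F [-0.5 -0.2 -2.1] gap 0.398 gf 5.7 q [ 0.07  0.37 -0.25  0.95  0.    0.33]
(0.479, 0.056, 0.181) -> [ 0.0748 -0.0012  0.1237] yaw 0.0004
side white min [ 0.538 -0.002  0.045] max [0.606 0.05  0.153] 797
  blue med [0.542 0.039 0.152] max [0.616 0.054 0.159] 91
top white min [ 0.577 -0.008  0.048] max [0.628 0.014 0.127] 129
  blue med [ 0.623 -0.018  0.034] max [ 0.636 -0.015  0.04 ] 38
```

View pics/c5.png

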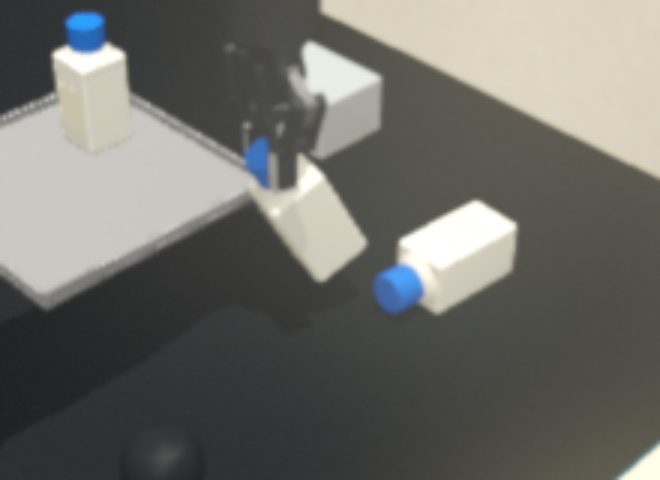

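The second bottle hangs tilted at about 50°. Ease the jaw a touch more so it swings down.

Request:
arm_command([
  [0.398,[0,0,0],0],
  [0.398,[0,0,0],0],
  [0.398,[0,0,0],0],
  [0.398,[0,0,0],0],
])

```text
time_s: 20.02
tcp_pos: [0.5521, 0.0378, 0.3048]
tcp_rot: [0.408, 3.115, 0.0]
force: [-0.2, 0.2, -0.6]
finger_gap: 0.395
gripper_force: 0.0
```

```bash
python3 - <<'E'
from p import *
from m import *
go((.479,.056,.181),yang=75); look('side',(.45,-.008,.01),(.62,.12,.2))
E
```

```text
t 20.0 tcp [0.5521 0.0378 0.3048] yang 75.1 F [-0.2  0.2 -0.6] gap 0.395 gf 0.0 q [ 0.07  0.37 -0.25  0.95 -0.    0.33]
(0.479, 0.056, 0.181) -> [ 0.0753 -0.0012  0.1238] yaw 0.0003
side white min [ 0.54  -0.003  0.013] max [0.604 0.051 0.139] 872
  blue med [0.58  0.02  0.124] max [0.598 0.039 0.128] 164
```

```bash
python3 - <<'E'
from m import *
crop('c6',150,310,200,420)
E
```

```text
(no output)
```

View pics/c6.png

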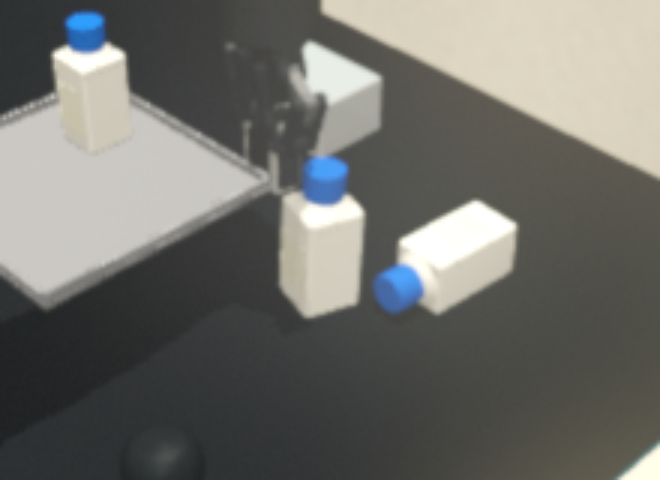

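Lucky: the second bottle slid down and stands upright on the bench, cap at crop (325,180). I'll rise, measure it and regrasp from above.

Request:
arm_command([
  [0.396,[0,0,-0.03],0],
  [1,[0.05,0,-0.08],0],
  [1,[0.1,0.1,-0.09],0],
  [1,[0.1,0.1,-0.09],0],
  [1,[0.1,0.1,-0.09],0],
  [1,[0.1,0.1,-0.09],0],
])

```text
time_s: 20.88
tcp_pos: [0.481, 0.1602, 0.3946]
tcp_rot: [0.407, 3.115, -0.001]
force: [-0.1, -0.1, 0.5]
finger_gap: 0.998
gripper_force: 0.0
```

```bash
cat >> m.py <<'E'
def capsz(zlo=.09,zhi=.2):
    for n in('top','side'):
        d=shot(n); o,P,hsv=bottles(d)
        b=((hsv[...,0]>100)&(hsv[...,0]<130)&(hsv[...,1]>120)&(hsv[...,2]>90)).astype(np.uint8)
        k,L,st,c=cv2.connectedComponentsWithStats(b)
        for i in range(1,k):
            if st[i,4]<60: continue
            q=P[L==i]; zt=np.percentile(q[:,2],90); t=q[abs(q[:,2]-zt)<.004]
            if zt<zlo: continue
            cc,rr=cv2.minEnclosingCircle((t[:,:2]*1000).astype(np.float32)); print(n,'captop',np.round(cc,1),round(rr,1),'z',zt.round(4))
E
python3 - <<'E'
from p import *
from m import *
capsz(); d=shot('top'); P=depth_pts(d); hsv=cv2.cvtColor(d['frame'],cv2.COLOR_RGB2HSV)
X,Y,Z=P[...,0],P[...,1],P[...,2]
q=P[(hsv[...,1]<60)&(hsv[...,2]>140)&(Z>.06)&(Z<.1)&(X>.5)&(X<.65)&(Y<.1)&(Y>-.05)]
print(cv2.minAreaRect((q[:,:2]*1000).astype(np.float32)))
go((.579,.02,.36),(.579,.02,.268),yang=75)
E
```

```text
top captop [0. 0.] 0.0 z nan
side captop [0. 0.] 0.0 z nan
side captop [591.8  25.2] 18.3 z 0.126
side captop [0. 0.] 0.0 z nan
((591.1099853515625, 27.787368774414062), (50.11456298828125, 50.437557220458984), 75.20960998535156)
t 21.0 tcp [0.4814 0.1592 0.3943] yang 75.0 F [ 0.4 -0.2 -0.5] gap 0.999 gf 0.0 q [ 0.32  0.23 -0.2   1.14 -0.    0.58]
(0.579, 0.02, 0.36) -> [-0.1304 -0.109   0.0343] yaw -0.0002
(0.579, 0.02, 0.268) -> [-0.1305 -0.109   0.1263] yaw -0.0002
```

Request:
arm_command([
  [1,[-0.14,-0.1,0],0],
  [1,[-0.14,-0.1,0],0],
  [1,[-0.14,-0.1,0],0],
  [1,[-0.14,-0.1,0.02],0],
  [1,[-0.14,-0.1,0.07],0],
  [1,[-0.14,-0.1,0.115],0],
  [1,[-0.14,-0.1,0.126],0],
  [1,[-0.14,-0.1,0.126],0],
  [0,[-0.14,-0.1,0.126],0],
  [0,[-0.14,-0.1,0.126],0],
  [0,[-0.14,-0.1,0.126],0],
  [0,[-0.14,-0.1,0.126],0],
  [0,[-0.14,-0.1,0.126],0],
  [0,[-0.14,-0.1,0.126],0],
], force=40)

```text
time_s: 22.78
tcp_pos: [0.5911, 0.0275, 0.2701]
tcp_rot: [0.408, 3.113, 0.0]
force: [-0.6, -1.4, 6.3]
finger_gap: 0.378
gripper_force: 39.6
```

```bash
python3 - <<'E'
from p import *
go((.54,.26,.388),(.54,.26,.275),yang=90)
E
```

```text
t 22.8 tcp [0.5911 0.0275 0.2701] yang 75.1 F [-0.6 -1.4  6.3] gap 0.378 gf 39.6 q [ 0.05  0.46 -0.21  0.91 -0.    0.31]
(0.54, 0.26, 0.388) -> [ 0.109   0.2115 -0.1181] yaw -0.083
(0.54, 0.26, 0.275) -> [ 0.1093  0.2115 -0.0051] yaw -0.083
```

Request:
arm_command([
  [0,[0,0,-0.04],0],
  [0,[0,0,-0.09],0],
  [0,[0,0,-0.12],0],
  [0,[0.02,0.04,-0.12],-0.02],
  [0,[0.04,0.08,-0.12],-0.04],
  [0,[0.065,0.13,-0.12],-0.06],
  [0,[0.09,0.17,-0.12],-0.083],
  [0,[0.109,0.211,-0.12],-0.083],
  [0,[0.109,0.211,-0.12],-0.083],
  [0,[0.109,0.211,-0.08],-0.083],
  [0,[0.109,0.211,-0.04],-0.083],
  [0,[0.109,0.211,-0.015],-0.083],
  [0,[0.109,0.211,-0.01],-0.083],
  [0,[0.109,0.211,-0.006],-0.083],
  [0,[0.109,0.211,-0.006],-0.083],
])

```text
time_s: 24.65
tcp_pos: [0.5402, 0.2594, 0.2757]
tcp_rot: [0.001, 3.14, 0.001]
force: [-0.3, 0.0, -3.0]
finger_gap: 0.381
gripper_force: 40.7
```

```bash
python3 - <<'E'
from p import *
from m import *
go((.54,.26,.273))
look('side',(.44,.18,.02),(.6,.3,.14));look('top',(.44,.18,.02),(.6,.3,.14))
E
```

```text
t 24.6 tcp [0.5402 0.2594 0.2757] yang 90.0 F [-0.3  0.  -3. ] gap 0.381 gf 40.7 q [ 0.45  0.46 -0.18  0.93 -0.    0.45]
(0.54, 0.26, 0.273) -> [0.0002 0.0006 0.0027] yaw -0.0001
side white min [0.513 0.23  0.022] max [0.562 0.279 0.12 ] 757
  blue med [0.527 0.257 0.127] max [0.543 0.277 0.13 ] 86
top white min [0.515 0.234 0.023] max [0.563 0.281 0.113] 421
  blue med [0.527 0.253 0.13 ] max [0.529 0.262 0.133] 19
```

Request:
arm_command([
  [0,[0,0,0.002],0],
  [0.385,[0,0,0.003],0],
  [0.393,[0,0,0.004],0],
  [0.396,[0,0,0.005],0],
  [0.5,[0,0,0.005],0],
  [0.65,[0,0,0.004],0],
  [0.65,[0,0,-0.01],0],
  [0.65,[0,0,-0.05],0],
  [0.65,[0,0,-0.1],0],
  [0.8,[0,0,-0.13],0],
  [1,[0,-0.06,-0.13],0],
  [1,[0,-0.12,-0.13],0],
  [1,[0,-0.12,-0.13],0],
  [1,[0,-0.12,-0.13],0],
])

```text
time_s: 26.5
tcp_pos: [0.5399, 0.1395, 0.4054]
tcp_rot: [0.001, 3.141, 0.001]
force: [-0.0, 0.1, -0.7]
finger_gap: 0.999
gripper_force: 0.0
```

```bash
python3 - <<'E'
from p import *
from m import *
go((.621,-.0325,.36),(.621,-.0325,.181),yang=87); lying((.4,-.1,.03),(.8,.15,.07)); capsz()
E
```

```text
t 26.5 tcp [0.5399 0.1395 0.4054] yang 90.0 F [-0.   0.1 -0.7] gap 0.999 gf 0.0 q [ 0.25  0.32 -0.06  1.2   0.    0.25]
(0.621, -0.0325, 0.36) -> [-0.0812 -0.172   0.0453] yaw 0.0164
(0.621, -0.0325, 0.181) -> [-0.081  -0.1722  0.2243] yaw 0.0164
top body [318. 181.] 1165 ((688.3287963867188, -34.42623519897461), (49.91376876831055, 97.29728698730469), 87.62223052978516) 0.05
  cap [316. 215.] 245 [ 0.623 -0.031  0.038]
side body [352. 228.] 485 ((688.0540771484375, -36.54199981689453), (50.796546936035156, 99.59151458740234), 88.21753692626953) 0.05
  cap [228. 160.] 158 [0.597 0.342 0.121]
  cap [229. 180.] 141 [0.533 0.249 0.124]
  cap [332. 246.] 185 [ 0.616 -0.038  0.032]
top captop [0. 0.] 0.0 z nan
side captop [599.2 347.2] 17.7 z 0.1281
side captop [0. 0.] 0.0 z nan
side captop [0. 0.] 0.0 z nan
```

Request:
arm_command([
  [1,[-0.081,-0.172,0],0.0164],
  [1,[-0.081,-0.172,0],0.0164],
  [1,[-0.081,-0.172,0],0.0164],
  [1,[-0.081,-0.172,0.02],0.0164],
  [1,[-0.081,-0.172,0.08],0.0164],
  [1,[-0.081,-0.172,0.14],0.0164],
  [1,[-0.081,-0.172,0.19],0.0164],
  [1,[-0.081,-0.172,0.22],0.0164],
  [1,[-0.081,-0.172,0.2245],0.0164],
  [1,[-0.081,-0.172,0.2245],0.0164],
  [0,[-0.081,-0.172,0.2245],0.0164],
  [0,[-0.081,-0.172,0.2245],0.0164],
  [0,[-0.081,-0.172,0.2245],0.0164],
  [0,[-0.081,-0.172,0.2245],0.0164],
  [0,[-0.081,-0.172,0.2245],0.0164],
  [0,[-0.081,-0.172,0.2245],0.0164],
], force=20)

```text
time_s: 28.7
tcp_pos: [0.621, -0.0326, 0.1811]
tcp_rot: [0.081, 3.139, 0.0]
force: [-1.3, 0.7, 6.9]
finger_gap: 0.388
gripper_force: 21.7
```

Request:
arm_command([
  [0.396,[0,0,-0.01],0],
  [0.396,[-0.004,0,-0.018],0],
  [0.396,[-0.01,0,-0.03],0],
  [0.396,[-0.018,0,-0.042],0],
  [0.396,[-0.028,0,-0.054],0],
  [0.396,[-0.038,0,-0.064],0],
  [0.396,[-0.05,0,-0.074],0],
  [0.396,[-0.06,0,-0.082],0],
  [0.396,[-0.07,0,-0.088],0],
  [0.396,[-0.07,0,-0.088],0],
])

```text
time_s: 29.95
tcp_pos: [0.6921, -0.0362, 0.2695]
tcp_rot: [0.081, 3.137, -0.0]
force: [-0.4, -0.1, 1.4]
finger_gap: 0.398
gripper_force: 3.7
```

```bash
python3 - <<'E'
from p import *
from m import *
go((.621,-.0325,.36),yang=87); look('side',(.55,-.12,.01),(.8,.06,.2))
E
```

```text
t 29.9 tcp [ 0.6921 -0.0362  0.2695] yang 87.0 F [-0.4 -0.1  1.4] gap 0.398 gf 3.7 q [-0.05  0.62  0.09  1.04 -0.   -0.  ]
(0.621, -0.0325, 0.36) -> [ 0.0709  0.0001 -0.0907] yaw 0.0003
side white min [ 0.683 -0.093  0.014] max [ 0.754 -0.017  0.196] 653
  blue med [ 0.685 -0.037  0.118] max [ 0.699 -0.021  0.127] 122
```

Now lift straight up, as with the first bottle.

Request:
arm_command([
  [0.396,[-0.005,0,-0.01],0],
  [0.396,[-0.01,0,-0.02],0],
  [0.396,[-0.01,0,-0.03],0],
  [0.396,[-0.01,0,-0.04],0],
  [0.396,[-0.01,0,-0.04],0],
  [0.396,[-0.01,0,-0.04],0],
])

```text
time_s: 30.75
tcp_pos: [0.7004, -0.0367, 0.3081]
tcp_rot: [-0.081, -3.14, -0.0]
force: [-0.2, -0.2, -1.7]
finger_gap: 0.4
gripper_force: 3.0
```

```bash
python3 - <<'E'
from p import *
from m import *
go((.621,-.0325,.36),yang=87); look('side',(.55,-.12,.01),(.8,.06,.2)); crop('c7',130,290,260,480)
E
```

```text
t 30.8 tcp [ 0.7004 -0.0367  0.3081] yang 87.0 F [-0.2 -0.2 -1.7] gap 0.4 gf 3.0 q [-0.05  0.61  0.18  1.14  0.   -0.  ]
(0.621, -0.0325, 0.36) -> [ 0.0795  0.0001 -0.0519] yaw 0.0002
side white min [ 0.667 -0.063  0.038] max [ 0.715 -0.014  0.158] 1011
  blue med [ 0.688 -0.04   0.153] max [ 0.71  -0.024  0.16 ] 116
```

View pics/c7.png

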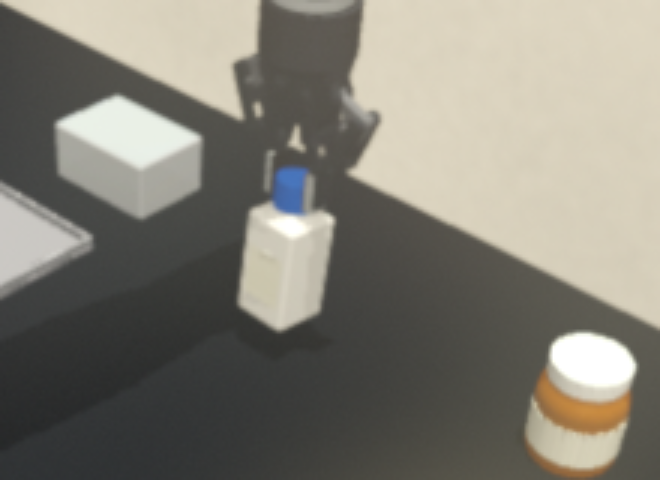

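The third bottle hangs almost vertical, its base at crop (280,325). Firm up and carry it to (0.47, 0.35).

Request:
arm_command([
  [0.3,[0,0,0],0],
  [0.2,[0,0,-0.02],0],
  [0,[0,0,-0.06],0],
  [0,[0,0,-0.1],0],
  [0,[0,0,-0.14],0],
  [0,[0,0,-0.14],0],
], force=40)

```text
time_s: 31.6
tcp_pos: [0.7012, -0.0367, 0.4523]
tcp_rot: [0.081, 3.133, -0.0]
force: [0.3, 0.3, -2.0]
finger_gap: 0.387
gripper_force: 40.1
```

```bash
python3 - <<'E'
from p import *
from m import *
go((.47,.35,.448),(.47,.35,.285),yang=90); look('side',(.55,-.12,.1),(.8,.06,.3)); capsz()
E
```

```text
t 31.6 tcp [ 0.7012 -0.0367  0.4523] yang 87.0 F [ 0.3  0.3 -2. ] gap 0.387 gf 40.1 q [-0.05  0.58  0.49  1.48 -0.   -0.  ]
(0.47, 0.35, 0.448) -> [0.2509 0.3743 0.0023] yaw -0.0164
(0.47, 0.35, 0.285) -> [0.2521 0.3743 0.1653] yaw -0.0164
side white min [ 0.668 -0.063  0.181] max [ 0.716 -0.014  0.289] 1295
  blue med [ 0.689 -0.044  0.291] max [ 0.71  -0.025  0.3  ] 65
top captop [600.2 349.9] 16.7 z 0.1314
top captop [539.8 258.9] 16.3 z 0.1309
side captop [0. 0.] 0.0 z nan
side captop [599.2 346.5] 16.9 z 0.1286
side captop [537.9 257.5] 18.1 z 0.1279
```

Request:
arm_command([
  [0,[0.02,0.04,0],-0.005],
  [0,[0.05,0.08,0],-0.01],
  [0,[0.08,0.12,0],-0.0164],
  [0,[0.11,0.16,0],-0.0164],
  [0,[0.14,0.2,0],-0.0164],
  [0,[0.17,0.24,0],-0.0164],
  [0,[0.2,0.28,0],-0.0164],
  [0,[0.22,0.32,0],-0.0164],
  [0,[0.24,0.36,0],-0.0164],
  [0,[0.251,0.374,0],-0.0164],
  [0,[0.251,0.374,0],-0.0164],
  [0,[0.251,0.374,0.05],-0.0164],
  [0,[0.251,0.374,0.1],-0.0164],
  [0,[0.251,0.374,0.14],-0.0164],
  [0,[0.251,0.374,0.162],-0.0164],
  [0,[0.251,0.374,0.165],-0.0164],
  [0,[0.251,0.374,0.165],-0.0164],
])

```text
time_s: 33.88
tcp_pos: [0.4698, 0.349, 0.2835]
tcp_rot: [0.002, 3.141, -0.0]
force: [-1.2, 0.4, -0.7]
finger_gap: 0.38
gripper_force: 41.0
```

```bash
python3 - <<'E'
from p import *
from m import *
go((.47,.35,.275)); look('side',(.4,.3,.02),(.53,.42,.14)); look('top',(.4,.3,.02),(.53,.42,.14)); capsz()
E
```

```text
t 33.9 tcp [0.4698 0.349  0.2835] yang 89.9 F [-1.2  0.4 -0.7] gap 0.38 gf 41.0 q [ 0.64  0.44 -0.2   0.93 -0.    0.64]
(0.47, 0.35, 0.275) -> [-0.0002  0.001   0.0085] yaw -0.0004
side white min [0.435 0.32  0.022] max [0.486 0.367 0.114] 800
  blue med [0.456 0.343 0.127] max [0.471 0.365 0.134] 73
top white min [0.439 0.324 0.024] max [0.492 0.37  0.11 ] 580
  blue med [0.456 0.341 0.131] max [0.457 0.343 0.132] 5
top captop [0. 0.] 0.0 z nan
top captop [0. 0.] 0.0 z nan
side captop [598.1 346.6] 16.8 z 0.1285
side captop [463.8 352. ] 16.6 z 0.1345
side captop [0. 0.] 0.0 z nan
```

Request:
arm_command([
  [0,[0,0,0.005],0],
  [0.37,[0,0,0.007],0],
  [0.392,[0,0,0.008],0],
  [0.396,[0,0,0.01],0],
  [0.396,[0,0,0.012],0],
  [0.396,[0,0,0.013],0],
  [0.396,[0,0,0.013],0],
])

```text
time_s: 34.95
tcp_pos: [0.4695, 0.3503, 0.2718]
tcp_rot: [-0.001, 3.139, 0.003]
force: [-1.2, -0.5, 4.4]
finger_gap: 0.397
gripper_force: 4.3
```

Request:
arm_command([
  [0.5,[0,0,0],0],
  [0.65,[0,0,0],0],
  [0.65,[0,0,-0.01],0],
  [0.65,[0,0,-0.04],0],
  [0.65,[0,0,-0.09],0],
  [0.65,[0,0,-0.13],0],
  [0.5,[0,0,-0.13],0],
  [0,[0.03,-0.1,-0.13],0],
  [0,[0.03,-0.15,-0.13],0],
  [0,[0.03,-0.2,-0.13],0],
  [0,[0.03,-0.25,-0.13],0],
  [0,[0.03,-0.3,-0.13],0],
  [0,[0.03,-0.3,-0.13],0],
  [0,[0.03,-0.3,-0.13],0],
])

```text
time_s: 36.7
tcp_pos: [0.4391, 0.0499, 0.3997]
tcp_rot: [-0.001, -3.141, -0.001]
force: [-0.6, 0.8, 0.4]
finger_gap: 0.002
gripper_force: 0.0
```

```bash
python3 - <<'E'
from p import *
from m import *
go((.409,-.346,.408),(.409,-.346,.26)); capsz(); shot('side','side8')
E
```

```text
t 36.7 tcp [0.4391 0.0499 0.3997] yang 90.0 F [-0.6  0.8  0.4] gap 0.002 gf 0.0 q [ 0.11  0.12 -0.33  1.12  0.    0.11]
(0.409, -0.346, 0.408) -> [ 0.0298 -0.3959 -0.0084] yaw -0.0002
(0.409, -0.346, 0.26) -> [ 0.0297 -0.3959  0.1396] yaw -0.0002
top captop [0. 0.] 0.0 z nan
top captop [0. 0.] 0.0 z nan
side captop [0. 0.] 0.0 z nan
side captop [0. 0.] 0.0 z nan
```

View pics/side8.png

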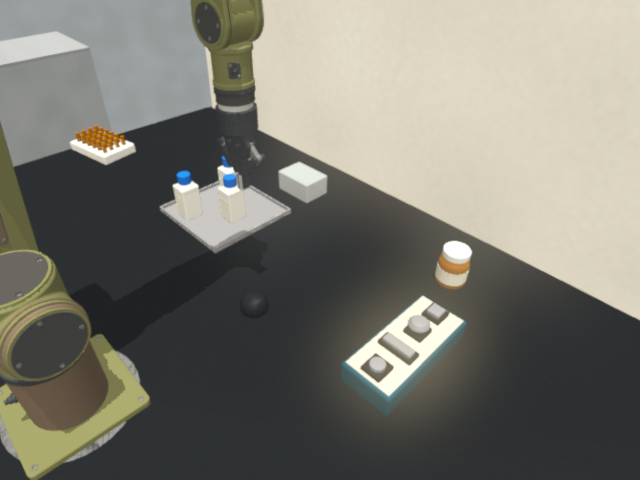

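The side picture shows all three bottles standing in the tray, at (187,195), (230,200) and (227,175), with nothing else moved. Next is the round key.

Request:
arm_command([
  [0,[0.03,-0.05,0],0],
  [0,[0.03,-0.11,0],0],
  [0,[0.03,-0.17,0],0],
  [0,[0.03,-0.23,0],0],
  [0,[0.03,-0.29,0],0],
  [0,[0.03,-0.35,0],0],
  [0,[0.03,-0.396,0],0],
  [0,[0.03,-0.396,0],0],
  [0,[0.03,-0.396,0.05],0],
  [0,[0.03,-0.396,0.1],0],
  [0,[0.03,-0.396,0.14],0],
  [0,[0.03,-0.396,0.14],0],
  [0,[0.03,-0.396,0.14],0],
])

```text
time_s: 38.48
tcp_pos: [0.4103, -0.3457, 0.2616]
tcp_rot: [-0.003, 3.14, -0.001]
force: [0.1, 0.2, 1.0]
finger_gap: -0.003
gripper_force: 0.0
```

```bash
python3 - <<'E'
from p import *
from m import *
go((.409,-.346,.2355)); capsz()
E
```

```text
t 38.5 tcp [ 0.4103 -0.3457  0.2616] yang 90.1 F [0.1 0.2 1. ] gap -0.003 gf 0.0 q [-0.7   0.38 -0.36  0.83  0.   -0.7 ]
(0.409, -0.346, 0.2355) -> [ 0.0013 -0.0003  0.0261] yaw 0.0006
top captop [0. 0.] 0.0 z nan
top captop [0. 0.] 0.0 z nan
top captop [460.9 349.6] 16.2 z 0.1311
side captop [598.7 347. ] 16.8 z 0.1281
side captop [459.  348.1] 17.4 z 0.1286
side captop [536.9 256.1] 16.4 z 0.1284
```

Request:
arm_command([
  [0,[0,0,0.018],0],
  [0,[0,0,0.021],0],
  [0,[0,0,0.0235],0],
  [0,[0,0,0.025],0],
  [0,[0,0,0.025],0],
  [0,[0,0,0.025],0],
])

```text
time_s: 39.33
tcp_pos: [0.4096, -0.3465, 0.2358]
tcp_rot: [0.0, 3.14, -0.001]
force: [0.8, 0.4, 3.7]
finger_gap: -0.001
gripper_force: 1.9
```

```bash
python3 - <<'E'
from p import *
go((.409,-.346,.2355))
d=shot('side'); P=depth_pts(d); k=(P[...,0]>.39)&(P[...,0]<.43)&(P[...,1]>-.365)&(P[...,1]<-.33)&(P[...,2]>.055)&(P[...,2]<.075)
print(np.percentile(P[k][:,2],[50,75,90]),k.sum())
E
```

```text
t 39.3 tcp [ 0.4096 -0.3465  0.2358] yang 90.0 F [0.8 0.4 3.7] gap -0.001 gf 1.9 q [-0.7   0.41 -0.4   0.77  0.   -0.7 ]
(0.409, -0.346, 0.2355) -> [0.0006 0.0005 0.0003] yaw -0.0
[0.05992929 0.06191253 0.07100332] 268
```

Request:
arm_command([
  [0,[0,0,0.0005],0],
  [0,[0,0,0.0005],0],
  [0,[0,0,0.0005],0],
  [0,[0,0,0.0005],0],
  [0,[0,0,0.0005],0],
  [0,[0,0,0.0005],0],
  [0,[0,0,0.0005],0],
  [0,[0,0,0.0005],0],
  [0,[0,0,0.0005],0],
  [0,[0,0,0.0005],0],
  [0,[0,0,0.0005],0],
  [0,[0,0,0.0005],0],
  [0,[0,0,0.0005],0],
  [0,[0,0,0.0005],0],
  [0,[0,0,0.0005],0],
  [0,[0,0,0.0005],0],
  [0,[0,0,0.0005],0],
  [0,[0,0,0.0005],0],
  [0,[0,0,0.0005],0],
  [0,[0,0,-0.02],0],
])

```text
time_s: 41.88
tcp_pos: [0.4085, -0.3458, 0.254]
tcp_rot: [-0.0, -3.139, -0.003]
force: [-0.1, 0.1, 0.4]
finger_gap: -0.0
gripper_force: 0.0
```

Request:
arm_command([
  [0,[0,0,-0.06],0],
  [0,[0,0,-0.09],0],
  [0,[-0.06,0,-0.09],0],
  [0,[-0.12,0,-0.09],0],
  [0,[-0.18,0,-0.09],0],
  [0,[-0.18,0,-0.09],0],
  [0,[-0.18,0,-0.04],0],
  [0,[-0.18,0,-0.01],0],
  [0,[-0.18,0,-0.01],0],
  [0,[-0.18,0,-0.01],0],
])

```text
time_s: 43.12
tcp_pos: [0.5889, -0.3466, 0.2664]
tcp_rot: [0.001, 3.141, -0.001]
force: [0.6, 0.4, 0.0]
finger_gap: -0.003
gripper_force: 0.0
```

```bash
python3 - <<'E'
from p import *
go((.589,-.346,.2355))
E
```

```text
t 43.1 tcp [ 0.5889 -0.3466  0.2664] yang 90.0 F [0.6 0.4 0. ] gap -0.003 gf 0.0 q [-0.53  0.61  0.05  1.02 -0.   -0.53]
(0.589, -0.346, 0.2355) -> [-0.      0.0007  0.0309] yaw -0.0002
```

Request:
arm_command([
  [0,[0,0,0.02],0],
  [0,[0,0,0.026],0],
  [0,[0,0,0.029],0],
  [0,[0,0,0.031],0],
  [0,[0,0,0.031],0],
  [0,[0,0,0.031],0],
  [0,[0,0,0.031],0],
])

```text
time_s: 44.0
tcp_pos: [0.5893, -0.3465, 0.2355]
tcp_rot: [0.0, 3.141, -0.002]
force: [-2.9, -0.2, 5.3]
finger_gap: 0.004
gripper_force: 2.9
```

```bash
python3 - <<'E'
from p import *
go((.589,-.346,.2355))
d=shot('side'); P=depth_pts(d); k=(P[...,0]>.57)&(P[...,0]<.61)&(P[...,1]>-.365)&(P[...,1]<-.33)&(P[...,2]>.055)&(P[...,2]<.075)
print(np.percentile(P[k][:,2],[50,75,90]),k.sum())
E
```

```text
t 44.0 tcp [ 0.5893 -0.3465  0.2355] yang 90.0 F [-2.9 -0.2  5.3] gap 0.004 gf 2.9 q [-0.53  0.63  0.01  0.95 -0.   -0.53]
(0.589, -0.346, 0.2355) -> [ 0.0003  0.0005 -0.    ] yaw -0.0
[0.0602919  0.06230476 0.07086971] 215
```

Pressed (top at about 0.062). Release it and go to the bar.

Request:
arm_command([
  [0,[0,0,-0.01],0],
  [0,[0,0,-0.05],0],
  [0,[0,0,-0.09],0],
  [0,[0,0,-0.09],0],
  [0,[0.06,0,-0.09],0],
  [0,[0.12,0,-0.09],0],
  [0,[0.12,0,-0.09],0],
  [0,[0.12,0,-0.04],0],
  [0,[0.12,0,-0.018],0],
  [0,[0.12,0,-0.018],0],
  [0,[0.12,0,-0.018],0],
])

```text
time_s: 45.42
tcp_pos: [0.4701, -0.3465, 0.2529]
tcp_rot: [-0.001, 3.14, -0.001]
force: [0.0, 0.1, 1.5]
finger_gap: 0.002
gripper_force: 0.0
```

Request:
arm_command([
  [0,[0,0,0.01],0],
  [0,[0,0,0.014],0],
  [0,[0,0,0.0165],0],
  [0,[0,0,0.018],0],
  [0,[0,0,0.018],0],
  [0,[0,0,0.018],0],
  [0,[0,0,0.018],0],
])

```text
time_s: 46.3
tcp_pos: [0.4697, -0.3465, 0.2354]
tcp_rot: [0.0, 3.139, -0.002]
force: [0.9, -0.5, 6.5]
finger_gap: 0.002
gripper_force: 3.3
```

```bash
python3 - <<'E'
from p import *
go((.469,-.346,.2355))
d=shot('side'); P=depth_pts(d); k=(P[...,0]>.455)&(P[...,0]<.485)&(P[...,1]>-.375)&(P[...,1]<-.32)&(P[...,2]>.055)&(P[...,2]<.075)
print(np.percentile(P[k][:,2],[50,75,90]),k.sum())
E
```

```text
t 46.3 tcp [ 0.4697 -0.3465  0.2354] yang 90.0 F [ 0.9 -0.5  6.5] gap 0.002 gf 3.3 q [-0.64  0.48 -0.28  0.82  0.   -0.64]
(0.469, -0.346, 0.2355) -> [ 0.0007  0.0005 -0.0001] yaw -0.0
[0.06040177 0.06196723 0.06958235] 331
```

Request:
arm_command([
  [0,[0,0,-0.01],0],
  [0,[0,0,-0.06],0],
  [0,[0,0,-0.12],0],
  [0,[0,0,-0.16],0],
  [0,[0,0,-0.16],0],
  [0,[0,0,-0.16],0],
  [0,[0,0,-0.16],0],
])

```text
time_s: 47.22
tcp_pos: [0.4686, -0.3458, 0.3923]
tcp_rot: [-0.0, -3.138, -0.004]
force: [0.1, 0.3, -0.3]
finger_gap: -0.003
gripper_force: 0.0
```

```bash
python3 - <<'E'
from p import *
from m import *
go((.469,-.346,.2355)); capsz(); shot('top','end')
E
```

```text
t 47.2 tcp [ 0.4686 -0.3458  0.3923] yang 90.0 F [ 0.1  0.3 -0.3] gap -0.003 gf 0.0 q [-0.64  0.37 -0.02  1.19 -0.   -0.64]
(0.469, -0.346, 0.2355) -> [-0.0009 -0.0006  0.1568] yaw -0.0
top captop [0. 0.] 0.0 z nan
top captop [538.7 258.8] 16.4 z 0.1315
top captop [460.2 350.1] 16.8 z 0.1309
side captop [598.5 347.2] 16.6 z 0.1283
side captop [0. 0.] 0.0 z nan
side captop [538.3 255.9] 16.4 z 0.1281
```

View pics/end.png

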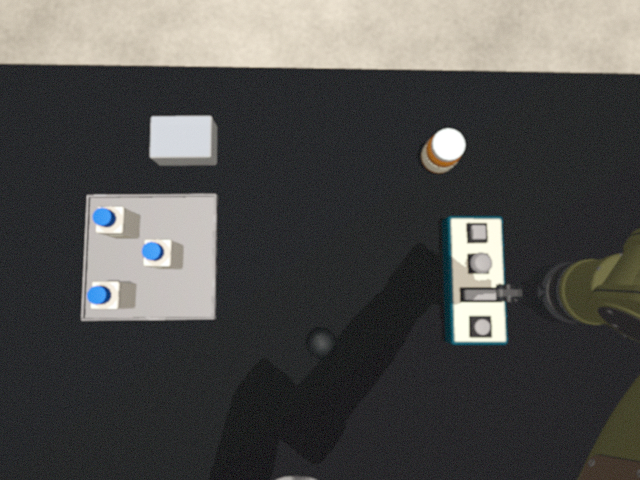

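The final top view shows three bottles standing in the tray, caps at (104,217), (152,252) and (99,295). The tip box, jar and mouse are where they were, and the arm is clear.

```bash
python3 -c "
from bench import hand_in
print(hand_in())"
```

```text
the job is handed in; nothing more can be done
None
```

I handed the job in at about 47 s: all three bottles stand in the tray, and the keys were pressed in order (bar before the bottles; then round held over 2 s, square, bar), with the stop key, tip box, jar and mouse left alone; the judge's verdict was not shown.

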